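# Start a coarse bolt in its boss by feel

## Robot

A 6-joint arm with a two-finger parallel gripper is mounted at the origin on the work surface. World frame = base frame: x ahead of the robot, y to its left, z up, the work surface at z = 0. Lengths are in m, angles in rad, forces in N, time in s.
With the tool pointing down it reaches from about 0.3 to 0.95 m from the base axis. Payload 3.1 kg.
Tool frame: the origin (TCP) lies midway between the tips of the shut fingers; the grasp point (between the pads) lies 19 mm behind it; z points along the fingers, y is the line along which they close (so a half turn about z gives the same grasp; the last joint's range is limited). The gripper opens to 85 mm and grips with 20 to 120 N. Pads are 22 mm wide; open, the fingers measure 114 mm over their backs; the gripper's body (76 mm by 85 mm) begins 54 mm behind the grasp point. The pads swing forward as they close: fully open they stand 13 mm farther back than shut.
Start: joints at [1.235, 0.308, 1.634, -0, 1.2, -0.07], TCP at [0.164, 0.603, 0.231] pointing down, gripper open.
Joint ranges: [-3.06, 3.06], [-0.79, 1.96], [0.05, 2.63], [-1.19, 4.34], [0.05, 2.64], [-2.94, 2.94]. Speed limits (rad/s): [2.79, 2.79, 3.14, 3.14, 3.14, 3.14].

## Interface

Orientations are given as a unit quaternion [x, y, z, w].
In Python, from workcell import manip gives the robot as it stands.
- The arm moves only by the shell command python3 -m inch 'ROWS' [OPENING]. ROWS is JSON, a list of rows, each a list of 4 numbers: the shift along the tool's x, y, z in m, then the turn about the tool's z in degrees. A call has 1 to 20 rows; each row shifts and turns the commanded pose from where the row before left it, along the tool's axes as they then stand; what a row does not reach is not made up. A row lasts 1/10 s, in which the tool goes at most 50 mm and 8.59 degrees, less where a joint would pass 70% of its speed; a pose out of reach is approached as far as the arm can. A call is refused whole if a number of a shift passes 0.05 or a number of a turn 8.59, either way. A call with a gripper value outside its range is refused whole. OPENING is the finger opening in m, from 0 to 0.0854, set as the call begins (- or left out, the last holds). The fingers move at their own pace and stop on an object; the grip force is fixed at half the most. Time passes only in rows, so rows that do not move let the fingers close. It gives the time, the measured TCP pose, the force, the opening and the grip force at its end, in the units of the state.
- manip.state(): the state, without advancing time (a new reading comes with each control period).
- manip.grab_frame(name): name is "scene" or "top" or "wrist"; returns the picture (480x640x3 uint8, red, green, blue); there is no depth.
- manip.camera_info(name): a dict with "fx", "fy", "cx", "cy" (pixels), "dist" ([k1, k2, p1, p2, k3] as OpenCV has them; the pictures are not rectified), "T" (4x4, takes a point from camera to world coordinates); the wrist camera has in their place "tool_from_camera" (4x4, takes a point from camera to tool coordinates, whose origin is the TCP and whose axes are the flange's). Camera axes: x right, y down, z forward; pixel columns grow to the right and rows downward; lengths in m; the calibration is good to about 2 mm. A picture is of the moment at which its call begins: read the wrist's pose just before it. camera_info takes no time and is no camera call.
- manip.job_done(): hands the job in; it is judged then, once.
The state is a dict: "clock": time; "joints": joint angles; "dq": joint speeds; "tau": joint torques, N m; "tcp_pos": TCP position; "orientation": TCP orientation; "ft_force": force on the tool from outside, world axes, zero at the start; "wrist_torque": the same for the moment, N m; "grip_width": opening from 0.0 (shut) to 1.0 (fully open); "gripper_force": force on a finger pad.
Only numpy, scipy, OpenCV 4.12 (cv2) and the standard library are available. Lean on these libraries where they do the work, as an engineer would, in place of code of your own. Each camera call takes 0.05 s, during which the arm holds its last target. There are 200 camera calls.

## Task

Lift the hexagon-headed bolt out of the bolt rack and stand it upright on the mouth of the threaded boss, with its two thread stubs resting on the rim at right angles to the two thread starts (the notches in the rim). Then turn it backward (anticlockwise from above), about a quarter turn, until you feel the stubs drop into the thread starts, and turn it forward (clockwise) one full turn so that it is properly started. Finish still holding the bolt's head in the gripper, upright, and leave the other things where they are.

Things in the scene. Friction and masses are not known exactly. Their poses are not given: they have to be found in the camera images.
- bolt: The task's bolt: bare steel, about 0.4 kg, loose, hanging head-up in one of the rack's three holes; the only hexagonal head. Origin at the centre of its lower tip, z up to the head. Shank 23 mm in diameter, 58 mm long, tip chamfered to 17 mm over 5 mm. Half a turn about z makes no difference.
- bolt_head (a point): Centre of the bolt's hexagonal head, on the axis, 69 mm above the tip. The head reaches from 58 to 80 mm above the tip, 46 mm across flats, 53 mm across corners. Two corners lie on the bolt's x axis; the pairs of flats face 30, 90 and 150 degrees from x. A dark slot is scribed right across the top along x.
- bolt_stub (a point): Tip of the thread stub on the bolt's +x side, 15.5 mm from the axis; its twin is on the -x side. The bolt's thread is cut back to these two stubs: 6 mm wide, 2.5 mm thick, undersides 16 mm above the bolt's tip. The slot on the head's top is in line with them.
- bolt_slot_end (a point): The end of the slot on the bolt's head top, at the +x corner: 25 mm from the bolt's axis, 80 mm above its tip.
- boss: Grey cast boss fixed to the bench: round foot 96 mm across, 12 mm high, with an upright column 54 mm across, open on top, rim 62 mm above the bench. Origin under the foot's centre, z up. Hole 50 mm deep, 34 mm across in the thread grooves, 25 mm across the steel ridges: the bolt's tip goes in and its stubs rest on the top ridge. Half a turn about z makes no difference.
- boss_start (a point): Middle of the thread start (notch in the top ridge) on the boss's +x side, 14.5 mm from the axis, level with the rim; its twin is on the -x side. Each is 45 degrees wide and 5 mm deep, ends at a wall on its anticlockwise side, and leads clockwise under the ridge into the right-hand thread.
- boss_mouth (a point): Centre of the mouth, level with the rim. The bolt's tip is 16 mm below it with the stubs on the rim, about 21 mm below when dropped into the starts, 35 mm after one turn more (head's underside then 23 mm above the rim). Clockwise from above is forward: 14 mm down per turn. Play in the thread: 1 mm to each side, 1.5 mm up and down.
- rack: Grey bolt rack fixed to the bench, a plate 80 x 280 mm on legs, its top 70 mm above the bench, with three 37 mm holes at y = -90, 0 and +90 mm of its own frame; the three bolts hang in them by their heads in any order. Origin on the bench under its centre.
- cap_screw: Bystander in the rack: dark screw with a round head 45 mm across. Leave in place. Origin at its tip.
- square_bolt: Bystander in the rack: steel bolt with a square head 42 mm wide. Leave in place. Origin at its tip.
- bushing: Bystander: brass bushing 44 mm across, 30 mm high. Origin under its centre.
- screwdriver: Bystander: screwdriver 200 mm long lying on the bench along its x axis.
- spanner: Bystander: steel spanner 220 mm long lying on the bench along its x axis.
- oil_tin: Bystander: round green tin 66 mm across, 110 mm high. Origin under its centre.
- hammer: Bystander: hammer 280 mm long lying on the bench along its x axis.

How it is judged:
By the outcome, as a careful person would: the job done as asked, in the order asked, and still so for the second after the job is handed in, while the arm keeps its last pose, push and grip.
It also fails if it takes over 72 s, if anything falls off the work surface, if the arm or the gripper's body presses on something with over 40 N, if the wrist force passes 120 N, or if a joint passes its speed limit or range.

## Working session

There is one attempt and no reset: what is moved stays moved. The work goes in short steps, Python scripts to look and compute and a shell command to move; the robot and the scene stay as the last step left them, time stands still between calls to the robot, and variables do not carry over. Pictures are saved under pics/ and viewed, at most 10 in all, crops included, and the job is handed in when it is done.

```bash
mkdir -p pics; ls; cat > h.py <<'E'
import numpy as np, cv2
from scipy.spatial.transform import Rotation as R
from workcell import manip
def snap(n,f):
    s=manip.state(); im=manip.grab_frame(n); cv2.imwrite(f'pics/{f}.png',im[:,:,::-1]); return s,im
def camT(n,s=None):
    c=manip.camera_info(n)
    if n!='wrist': return c,np.array(c['T'])
    T=np.eye(4);T[:3,:3]=R.from_quat(s['orientation']).as_matrix();T[:3,3]=s['tcp_pos']
    return c,T@np.array(c['tool_from_camera'])
def ray(n,uv,z,s=None):
    c,T=camT(n,s);K=np.array([[c['fx'],0,c['cx']],[0,c['fy'],c['cy']],[0,0,1]])
    p=cv2.undistortPoints(np.array(uv,float).reshape(-1,1,2),K,np.array(c['dist']))[:,0]
    d=np.c_[p,np.ones(len(p))]@T[:3,:3].T;o=T[:3,3]
    return o+d*((z-o[2])/d[:,2])[:,None]
E
python3 - <<'E'
from h import *
s,a=snap('top','top0');snap('scene','scene0')
print(s)
print(manip.camera_info('top')); print(manip.camera_info('wrist'))
E
```

```text
pics
{'clock': 0.0, 'joints': array([ 1.23531316e+00,  3.09051489e-01,  1.63521308e+00,  4.16378615e-05,
        1.19972516e+00, -6.97143084e-02]), 'dq': array([ 9.59923179e-05, -8.90777351e-04,  6.91830845e-04,  8.74151725e-04,
       -1.17705159e-03,  9.94362183e-04]), 'tau': array([-3.19029259e-04, -4.15252769e+01, -2.76663172e+01,  5.68720452e-06,
        1.02830847e-02, -1.17732831e-06]), 'tcp_pos': array([0.16390074, 0.60224936, 0.23000552]), 'orientation': array([ 1.32501100e-01,  9.91182133e-01, -1.17012234e-03, -2.60160858e-04]), 'ft_force': array([0.77768341, 0.43005095, 0.04878622]), 'wrist_torque': array([ 0.02902922, -0.03031812,  0.05923907]), 'gripper_force': 0.0, 'grip_width': 0.9988479312686178}
{'fx': 528.8335408571202, 'fy': 528.8335408571202, 'cx': 325.94582519768045, 'cy': 239.04402231264658, 'dist': array([-0.06394834,  0.        ,  0.        ,  0.        ,  0.        ]), 'T': array([[ 0.02454882, -0.99831281,  0.0526203 ,  0.50469614],
       [-0.99947094, -0.02563255, -0.02002009,  0.03304125],
       [ 0.02133511, -0.05210099, -0.99841389,  1.17171927],
       [ 0.        ,  0.        ,  0.        ,  1.        ]])}
{'fx': 365.2407502583197, 'fy': 365.2407502583197, 'cx': 316.9286457696405, 'cy': 232.4323778206529, 'dist': array([-0.01311775,  0.        ,  0.        ,  0.        ,  0.        ]), 'tool_from_camera': array([[-1.84053789e-05, -9.60111991e-01, -2.79615744e-01,
         7.06704528e-02],
       [ 9.99999996e-01,  5.88492205e-06, -8.60307888e-05,
         8.20018408e-04],
       [ 8.42447088e-05, -2.79615745e-01,  9.60111987e-01,
        -1.42246642e-01],
       [ 0.00000000e+00,  0.00000000e+00,  0.00000000e+00,
         1.00000000e+00]])}
```

View pics/top0.png

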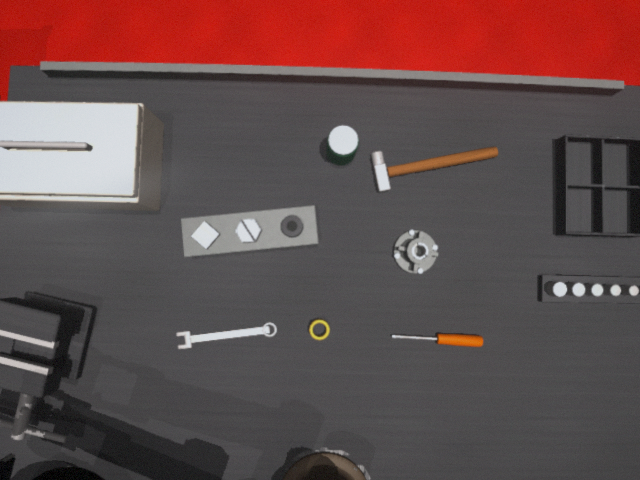

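The hexagonal head is the middle one in the rack at (248,231), its slot running lower-left to upper-right. The boss mouth is at about (420,251).

```bash
python3 - <<'E'
from h import *
im=cv2.imread('pics/top0.png');g=cv2.cvtColor(im,cv2.COLOR_BGR2GRAY)
m=np.zeros_like(g);m[212:250,230:268]=(g[212:250,230:268]>195)
ys,xs=np.nonzero(m);(c,r)=cv2.minEnclosingCircle(np.c_[xs,ys].astype(np.float32));print(c,r)
print(ray('top',[c,(205,235),(292,226)],.092),'rack corners',ray('top',[(182,219),(315,206),(318,243),(184,257)],.07))
print('boss',ray('top',[(421,251)],.062))
s=manip.state();Rm=R.from_quat(s['orientation']).as_matrix();print(Rm.round(3))
d=ray('top',[c],.092)[0]-s['tcp_pos'];print('tool delta',Rm.T@d)
crop=cv2.resize(im[195:275,170:450],None,fx=2.8,fy=2.8,interpolation=2);
cv2.imwrite('pics/c0.png',crop)
E
```

```text
(247.5, 230.0) 11.926960945129395
[[0.57598502 0.17211038 0.092     ]
 [0.56352825 0.25862035 0.092     ]
 [0.58652734 0.08147223 0.092     ]] rack corners [[0.5969537  0.3126198  0.07      ]
 [0.63141017 0.03555856 0.07      ]
 [0.55407807 0.02731354 0.07      ]
 [0.51777534 0.30536499 0.07      ]]
boss [[ 0.54306052 -0.19054973  0.062     ]]
[[-0.965  0.263 -0.001]
 [ 0.263  0.965 -0.002]
 [ 0.    -0.002 -1.   ]]
tool delta [-0.51060048 -0.30663437  0.13873224]
```

```bash
python3 -m inch '[[-0.034,-0.0204,0,0],[-0.034,-0.0204,0,0],[-0.034,-0.0204,0,0],[-0.034,-0.0204,0,0],[-0.034,-0.0204,0,0],[-0.034,-0.0204,0,0],[-0.034,-0.0204,0,0],[-0.034,-0.0204,0,0],[-0.034,-0.0204,0,0],[-0.034,-0.0204,0,0],[-0.034,-0.0204,0,0],[-0.034,-0.0204,0,0],[-0.034,-0.0204,0,0],[-0.034,-0.0204,0,0],[-0.034,-0.0204,0,0],[0,0,0.02,0],[0,0,0.01,0],[0,0,0,0]]' 0.0854
python3 - <<'E'
from h import *
s,a=snap('wrist','w1');print(s['joints'],R.from_quat(s['orientation']).as_matrix().round(3))
E
```

```text
clock: 1.9
tcp_pos: [0.5735, 0.1734, 0.1983]
orientation: [0.133, 0.991, -0.001, -0.003]
ft_force: [0.2, 0.6, -0.4]
grip_width: 1.004
gripper_force: 0.0
[ 2.20877091e-01  2.95244167e-01  1.72100020e+00  3.36344071e-04
  1.13172422e+00 -1.08412032e+00] [[-0.965  0.263 -0.006]
 [ 0.263  0.965 -0.001]
 [ 0.006 -0.003 -1.   ]]
```

View pics/w1.png

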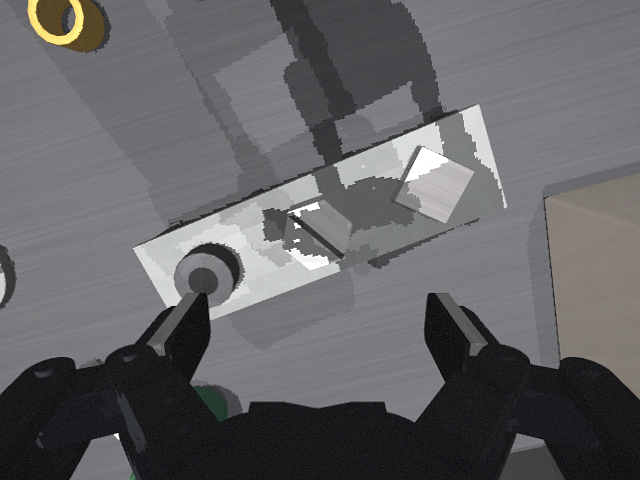

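The hex head is centred near (317,235), its slot from about (290,212) to (344,259); the square bolt is to the right, the cap screw to the left.

```bash
python3 - <<'E'
from h import *
s=manip.state()
p=ray('wrist',[(290,212),(344,259),(325,203),(312,270),(352,228),(284,240)],.092,s);print(p)
d=p[1]-p[0];print('slot len',np.linalg.norm(d),'ang',np.degrees(np.arctan2(d[1],d[0])))
print('mid',p[:2].mean(0),'corners mean',p[[2,3]].mean(0),p[[4,5]].mean(0))
T=R.from_quat(s['orientation']).as_matrix();print('yaw tool y',np.degrees(np.arctan2(T[1,1],T[0,1])))
im=cv2.imread('pics/w1.png')[170:300,240:400];cv2.imwrite('pics/c1.png',cv2.resize(im,None,fx=4.5,fy=4.5,interpolation=2))
E
```

```text
[[0.55666187 0.15983947 0.092     ]
 [0.60055977 0.18790464 0.092     ]
 [0.55688225 0.18517653 0.092     ]
 [0.6027463  0.16314631 0.092     ]
 [0.57934719 0.1990538  0.092     ]
 [0.57526495 0.14989545 0.092     ]]
slot len 0.05210257999953916 ang 32.59192703342209
mid [0.57861082 0.17387206 0.092     ] corners mean [0.57981427 0.17416142 0.092     ] [0.57730607 0.17447463 0.092     ]
yaw tool y 74.80784534035169
```

View pics/c1.png

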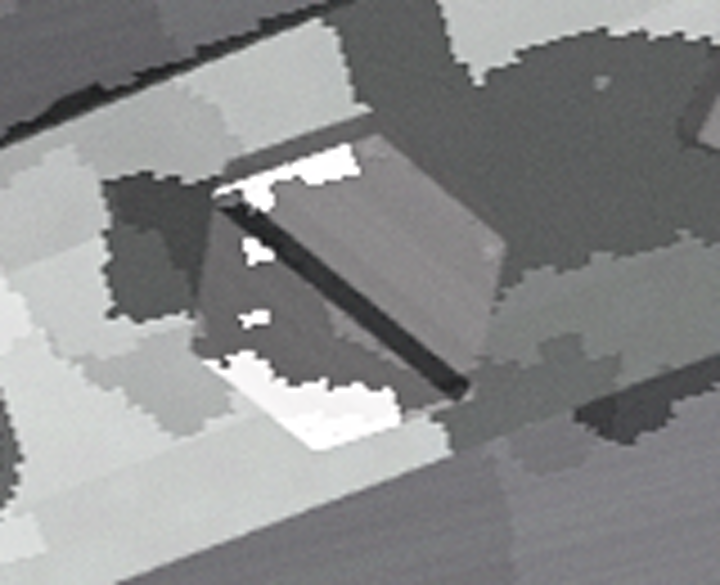

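```bash
python3 - <<'E'
from h import *
s=manip.state()
p=ray('wrist',[(288.4,215.1),(343.3,256.7)],.092,s);d=p[1]-p[0];print(p,np.degrees(np.arctan2(d[1],d[0])),p.mean(0))
# hex edges top-left flat (parallel to slot side): right upper edge crop (375,132)-(503,240)
q=ray('wrist',[(240+375/4.5,170+132/4.5),(240+503/4.5,170+240/4.5),(240+320/4.5,170+450/4.5),(240+195/4.5,170+350/4.5)],.092,s)
for i in(0,2):
  d=q[i+1]-q[i];print(np.degrees(np.arctan2(d[1],d[0])))
print(q.mean(0))
E
python3 -m inch '[[0,0,0,8.5],[0,0,0,8.5],[0,0,0,8.5],[0,0,0,8.5],[0,0,0,8.5],[0,0,0,8.5],[0,0,0,8.5],[0,0,0,8.5],[0,0.004,0.01,0],[0,0,0,0]]'
python3 - <<'E'
from h import *
s,a=snap('wrist','w2');print(R.from_quat(s['orientation']).as_matrix().round(3),s['joints'])
E
```

```text
[[0.5585095  0.15812481 0.092     ]
 [0.59870365 0.18784392 0.092     ]] 36.478805936904536 [0.57860657 0.17298437 0.092     ]
34.38419919210734
-145.89719713680347
[0.57834982 0.1736753  0.092     ]
clock: 2.95
tcp_pos: [0.5792, 0.1749, 0.1902]
orientation: [0.663, 0.749, -0.001, -0.0]
ft_force: [0.0, -0.1, -0.5]
grip_width: 1.001
gripper_force: 0.0
[[-0.122  0.993 -0.001]
 [ 0.993  0.122 -0.   ]
 [-0.    -0.001 -1.   ]] [ 2.21285121e-01  3.11781792e-01  1.71683722e+00 -2.87611220e-05
  1.11445382e+00  9.88564012e-02]
```

View pics/w2.png

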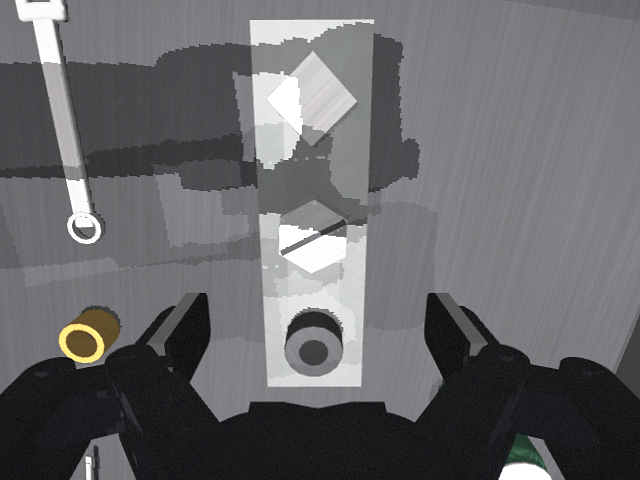

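The hex head is squarely aligned with the fingers: centre about (313,236), slot (281,254)–(345,222).

```bash
python3 - <<'E'
from h import *
s=manip.state();p=ray('wrist',[(313,236.5),(281,254),(345,222)],.092,s)
T=R.from_quat(s['orientation']).as_matrix();print(p,(p-s['tcp_pos'])@T)
E
```

```text
[[0.57710402 0.17308461 0.092     ]
 [0.55642719 0.15767027 0.092     ]
 [0.59750092 0.18598254 0.092     ]] [[-0.00137884 -0.00206795  0.09843742]
 [-0.01416758 -0.02446393  0.09847658]
 [ 0.00894611  0.01974453  0.09839964]]
```

```bash
python3 -m inch '[[-0.0015,-0.002,0.02,0],[0,0,0.02,0],[0,0,0.02,0],[0,0,0.02,0],[0,0,0.016,0],[0,0,0.01,0],[0,0,0.009,0],[0,0,0,0],[0,0,0,0]]'
python3 -m inch '[[0,0,0,0],[0,0,0,0],[0,0,0,0],[0,0,0,0],[0,0,0,0],[0,0,0,0],[0,0,0,0],[0,0,0,0],[0,0,0,0],[0,0,0,0],[0,0,0,0],[0,0,0,0]]' 0.03
```

```text
clock: 3.9
tcp_pos: [0.5785, 0.1727, 0.0767]
orientation: [0.664, 0.748, 0.0, 0.0]
ft_force: [-0.0, 0.2, 0.6]
grip_width: 0.998
gripper_force: 0.0
clock: 5.1
tcp_pos: [0.5786, 0.1727, 0.0773]
orientation: [0.664, 0.748, 0.0, 0.0]
ft_force: [-1.8, -0.6, 5.7]
grip_width: 0.518
gripper_force: 63.8
```

```bash
python3 -m inch '[[0,0,-0.01,0],[0,0,-0.02,0],[0,0,-0.03,0],[0,0,-0.03,0],[0,0,-0.03,0],[-0.02,-0.003,0,0],[-0.04,-0.007,0,0],[-0.04,-0.007,0,0],[-0.04,-0.007,0,0],[-0.04,-0.007,0,0],[-0.04,-0.007,0,0],[-0.04,-0.007,0,0],[-0.04,-0.007,0,0],[-0.04,-0.007,0,0],[-0.04,-0.007,0,0],[-0.04,-0.007,0,0],[-0.017,-0.005,0,0],[0,0,0,0],[0,0,0,0],[0,0,0,0]]'
python3 - <<'E'
from h import *
s,a=snap('wrist','w3');print(R.from_quat(s['orientation']).as_matrix().round(3),s['joints'])
E
```

```text
clock: 7.1
tcp_pos: [0.5517, -0.269, 0.1955]
orientation: [0.664, 0.748, 0.0, -0.001]
ft_force: [0.1, -0.5, -5.2]
grip_width: 0.521
gripper_force: 62.7
[[-0.119  0.993 -0.001]
 [ 0.993  0.119  0.002]
 [ 0.002 -0.001 -1.   ]] [-5.24912668e-01  3.22827664e-01  1.69069856e+00  8.25171341e-04
  1.13015236e+00 -6.44350488e-01]
```

View pics/w3.png

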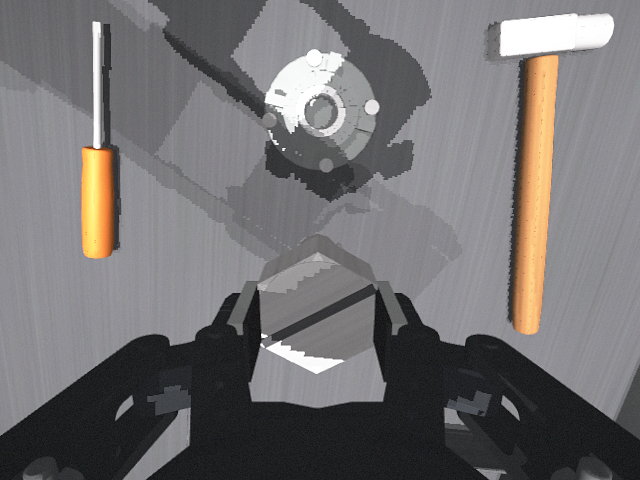

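The bolt is held, slot rising left to right. The boss is at the top, its mouth about (320,110); I crop it to find the notches.

```bash
python3 -m inch '[[0,0,0.02,0],[0,0,0.02,0],[0,0,0.01,0],[0,0,0,0],[0,0,0,0]]'
python3 - <<'E'
from h import *
s,a=snap('wrist','w4');np.save('s4.npy',np.r_[s['tcp_pos'],s['orientation']]);print(s['tcp_pos'])
c=a[0:130,240:400,::-1];cv2.imwrite('pics/c4.png',cv2.resize(c,None,fx=4.5,fy=4.5,interpolation=2))
E
```

```text
clock: 7.65
tcp_pos: [0.5526, -0.2701, 0.1466]
orientation: [0.664, 0.748, 0.0, 0.0]
ft_force: [-1.0, 0.2, -4.3]
grip_width: 0.525
gripper_force: 62.7
[ 0.5525581  -0.27012884  0.14660384]
```

View pics/c4.png

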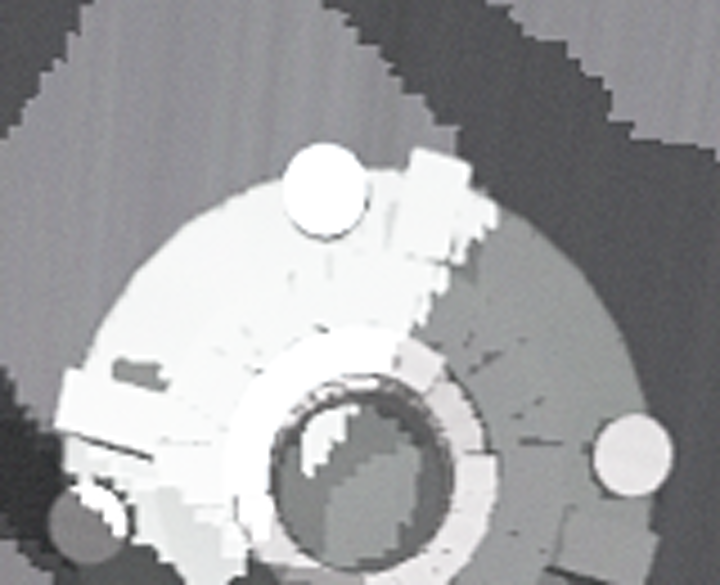

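The rim ring is centred at crop (362,470), i.e. pixel (320,104); the notch edges aren't clear. I'll take another look a bit closer, and contrast-stretch it.

```bash
python3 -m inch '[[0.012,0,0,0],[0.008,0,0,0],[0,0,0,0],[0,0,0,0]]'
python3 - <<'E'
from h import *
s,a=snap('wrist','w5');print(s['tcp_pos'])
T=R.from_quat(s['orientation']).as_matrix()
# rectify both views to plane z=.062 around estimate, 8px/mm? use homography from ray
def rect(im,s,c,mm=20,n=400):
    h=mm/1000;w=np.array([[c[0]+h,c[1]+h],[c[0]+h,c[1]-h],[c[0]-h,c[1]-h],[c[0]-h,c[1]+h]])
    cc,TT=camT('wrist',s);Ti=np.linalg.inv(TT);K=np.array([[cc['fx'],0,cc['cx']],[0,cc['fy'],cc['cy']],[0,0,1]])
    P=np.c_[w,np.full(4,.062)];uv=cv2.projectPoints(P,cv2.Rodrigues(Ti[:3,:3])[0],Ti[:3,3],K,np.array(cc['dist']))[0][:,0]
    H=cv2.getPerspectiveTransform(uv.astype(np.float32),np.float32([[0,0],[n,0],[n,n],[0,n]]))
    return cv2.warpPerspective(im,H,(n,n),flags=cv2.INTER_CUBIC)
c=ray('wrist',[(320.4,104.4)],.062,dict(tcp_pos=np.load('s4.npy')[:3],orientation=np.load('s4.npy')[3:]))[0];print(c)
s4=dict(tcp_pos=np.load('s4.npy')[:3],orientation=np.load('s4.npy')[3:])
g4=rect(cv2.imread('pics/w4.png',0),s4,c);g5=rect(cv2.imread('pics/w5.png',0),s,c)
f=lambda g:(255*np.clip((g/255.),0,1)**.6).astype(np.uint8)
q=lambda g:cv2.createCLAHE(4,(3,3)).apply(g)
o=np.hstack([f(g5),q(g5)]);
for i in range(2): cv2.drawMarker(o,(200+400*i,200),255,0,8)
cv2.imwrite('pics/r5.png',o)
E
```

```text
clock: 8.1
tcp_pos: [0.5499, -0.2503, 0.1467]
orientation: [0.664, 0.748, -0.0, 0.0]
ft_force: [0.1, -0.5, -4.8]
grip_width: 0.521
gripper_force: 62.8
[ 0.54994204 -0.25032478  0.14668443]
[ 0.54527191 -0.18645397  0.062     ]
```

View pics/r5.png

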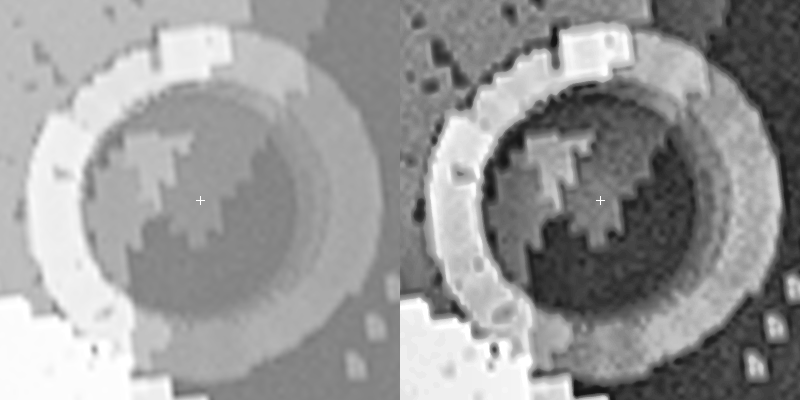

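The ring of the top ridge is visible (35 mm outer, 24 mm inner, roughly centred on (203,203) of the rectified crop), but arm shadows confuse the notches. I'll compare views with different shadows.

```bash
python3 -m inch '[[-0.03,0,0,0],[-0.02,0,0,0],[0,0,-0.03,-8],[0,-0.02,0,-8],[0,-0.02,0,-8],[0,-0.02,0,-8],[0,0,0,-8],[0,0,0,0],[0,0,0,0]]'
cat >> h.py <<'E'
def rect(im,n,s,c,mm=20,px=260,z=.062):
    h=mm/1000;w=np.array([[c[0]+h,c[1]+h],[c[0]+h,c[1]-h],[c[0]-h,c[1]-h],[c[0]-h,c[1]+h]])
    cc,TT=camT(n,s);Ti=np.linalg.inv(TT);K=np.array([[cc['fx'],0,cc['cx']],[0,cc['fy'],cc['cy']],[0,0,1]])
    P=np.c_[w,np.full(4,z)];uv=cv2.projectPoints(P,cv2.Rodrigues(Ti[:3,:3])[0],Ti[:3,3],K,np.array(cc['dist']))[0][:,0]
    H=cv2.getPerspectiveTransform(uv.astype(np.float32),np.float32([[0,0],[px,0],[px,px],[0,px]]))
    return cv2.warpPerspective(im,H,(px,px),flags=cv2.INTER_CUBIC)
E
python3 - <<'E'
from h import *
s6,a=snap('wrist','w6');print(s6['tcp_pos'],s6['orientation'])
c=np.array([.5452,-.1865])
S={'w3':dict(tcp_pos=[.5517,-.269,.1955],orientation=[.664,.748,0,-.001]),'w5':dict(tcp_pos=[.5499,-.2503,.1467],orientation=[.664,.748,0,0]),'w6':s6}
s4=np.load('s4.npy');S['w4']=dict(tcp_pos=s4[:3],orientation=s4[3:])
P=[rect(cv2.imread(f'pics/{k}.png',0),'wrist',S[k],c) for k in('w3','w4','w5','w6')]
P+=[rect(cv2.imread(f'pics/{n}0.png',0),n,None,c) for n in('top','scene')]
P=[cv2.normalize(np.clip(p,*np.percentile(p,[2,98])),None,0,255,32).astype(np.uint8) for p in P]
cv2.imwrite('pics/r6.png',np.vstack([np.hstack(P[:3]),np.hstack(P[3:])]))
E
```

```text
clock: 9.05
tcp_pos: [0.5009, -0.3241, 0.1765]
orientation: [0.37, 0.929, -0.0, 0.0]
ft_force: [-0.2, -0.1, -5.0]
grip_width: 0.522
gripper_force: 63.5
[ 0.50092726 -0.32411812  0.17648078] [ 3.70105718e-01  9.28989581e-01 -1.18957335e-05  3.40543038e-04]
```

View pics/r6.png

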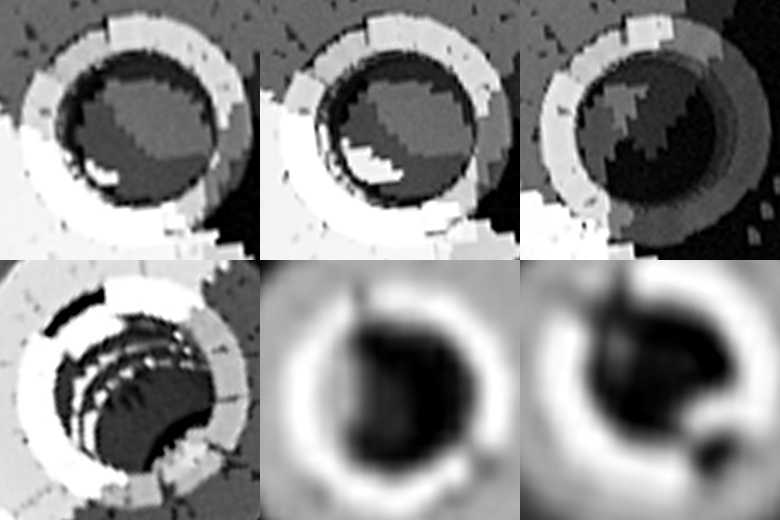

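The w6 panel clearly shows the notches: one at upper left (centre φ≈129°, i.e. world ≈39°), twin at lower right. Boss centre ≈ (0.545,−0.187). Slot now at ~77°; turning clockwise 128° puts it at −51° (90° off the starts), leaving wrist range for what follows.

```bash
python3 -m inch '[[0,0,0,8.53],[0,0,0,8.53],[0,0,0,8.53],[0,0,0,8.53],[0,0,0,8.53],[0,0,0,8.53],[0,0,0,8.53],[0,0,0,8.53],[0,0,0,8.53],[0,0,0,8.53],[0,0,0,8.53],[0,0,0,8.53],[0,0,0,8.53],[0,0,0,8.53],[0,0,0,8.53],[0,0,0,0],[0,0,0,0]]'
python3 - <<'E'
from h import *
s3=dict(tcp_pos=np.array([.5517,-.269,.1955]),orientation=[.664,.748,0,-.001])
p=ray('wrist',[(317,313),(273,338),(376,290)],.1955+.0147,s3);T=R.from_quat(s3['orientation']).as_matrix()
b=(p-s3['tcp_pos'])@T;print('bolt in tool',b, 'slot ang tool',np.degrees(np.arctan2(b[2,1]-b[1,1],b[2,0]-b[1,0])))
s=manip.state();T=R.from_quat(s['orientation']).as_matrix()
print('yaw y',np.degrees(np.arctan2(T[1,1],T[0,1])),s['joints'],s['tcp_pos'],T.round(4))
print('tool shift to boss',(np.array([.5452,-.1872,s['tcp_pos'][2]])-s['tcp_pos'])@T)
E
```

```text
clock: 10.8
tcp_pos: [0.501, -0.3233, 0.1763]
orientation: [0.997, 0.078, 0.0, 0.0]
ft_force: [-0.0, 0.5, -5.3]
grip_width: 0.516
gripper_force: 63.5
bolt in tool [[ 0.00192116 -0.00055825 -0.01469642]
 [-0.00917549 -0.01806036 -0.01468978]
 [ 0.01169508  0.02194903 -0.01471168]] slot ang tool 62.45157079577961
yaw y -81.03127227527638 [-6.46110172e-01  3.10326806e-01  1.74963921e+00  2.86214973e-05
  1.08149144e+00  7.68138871e-01] [ 0.50104357 -0.32333744  0.17627986] [[ 9.878e-01  1.559e-01  1.000e-04]
 [ 1.559e-01 -9.878e-01 -1.000e-04]
 [ 1.000e-04  1.000e-04 -1.000e+00]]
tool shift to boss [ 6.48397467e-02 -1.27589184e-01 -2.89757291e-06]
```

```bash
python3 -m inch '[[0.0126,-0.02546,0,0],[0.0126,-0.02546,0,0],[0.0126,-0.02546,0,0],[0.0126,-0.02546,0,0],[0.0126,-0.02546,0,0],[0,0,0.02,0],[0,0,0.016,0],[0,0,0,0],[0,0,0,0],[0,0,0,0]]'
python3 - <<'E'
from h import *
s,a=snap('wrist','w7');snap('top','top7');_,b=snap('scene','scene7')
c,T=camT('scene');Ti=np.linalg.inv(T);K=np.array([[c['fx'],0,c['cx']],[0,c['fy'],c['cy']],[0,0,1]])
uv=cv2.projectPoints(np.array([[.5452,-.1872,.08]]),cv2.Rodrigues(Ti[:3,:3])[0],Ti[:3,3],K,np.array(c['dist']))[0].ravel();print(uv)
u,v=uv.astype(int);cr=b[max(v-50,0):v+50,max(u-65,0):u+65,::-1];cr=cv2.resize(cr,(585,450),interpolation=2)
cv2.imwrite('pics/c7.png',cr);print(s['tcp_pos'],s['ft_force'],T[:3,3])
E
```

```text
clock: 11.8
tcp_pos: [0.5444, -0.1886, 0.1414]
orientation: [0.997, 0.077, 0.001, 0.001]
ft_force: [-0.3, -0.2, -4.0]
grip_width: 0.521
gripper_force: 63.5
[207.09643914 247.52852921]
[ 0.54438737 -0.18857185  0.14140641] [-0.25186339 -0.23590532 -3.96217383] [ 1.41726875 -0.18232637  0.91179088]
```

View pics/c7.png

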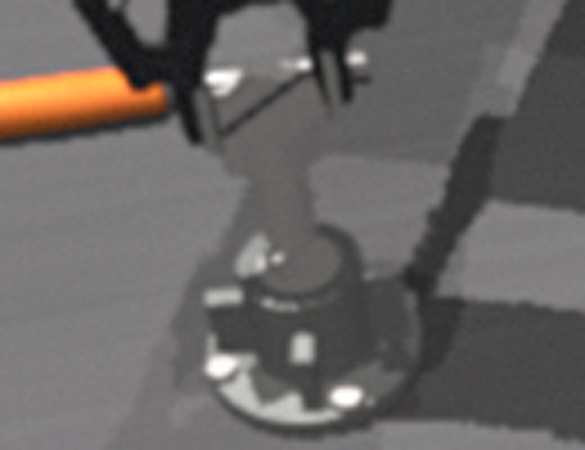

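The bolt hangs above the mouth (shank centre ~x 285, rim spans x 250–360 in the crop); I check this numerically against projections.

```bash
python3 - <<'E'
from h import *
def proj(n,P):
    c,T=camT(n);Ti=np.linalg.inv(T);K=np.array([[c['fx'],0,c['cx']],[0,c['fy'],c['cy']],[0,0,1]])
    return cv2.projectPoints(np.array(P,float),cv2.Rodrigues(Ti[:3,:3])[0],Ti[:3,3],K,np.array(c['dist']))[0][:,0]
b=[.5463,-.1883];o=[.5452,-.1872]
uv=proj('scene',[[*b,.156],[*b,.145],[*b,.110],[*b,.0765],[*o,.062],[*o,0],[o[0],o[1]+.027,.062],[o[0],o[1]-.027,.062]])
print(((uv-[207-65,247-50])*4.5).round(0))
im=cv2.imread('pics/scene7.png',0)
for v in (225,232,238,244,250,257,262): print(v,im[v,190:232])
E
```

```text
[[266.  99.]
 [270. 119.]
 [281. 179.]
 [292. 235.]
 [298. 257.]
 [316. 353.]
 [360. 245.]
 [236. 268.]]
225 [ 70  75  64  52  67  85  98 100 101 101 101 103 101 100 100  99  99 100
  98  97  96  92  91  95  96  97  97  98  96  94  97  98  95  97  94  94
  96  95  95  96  96  98]
232 [117 108 102 102 102 100  96 100  99  98  99 100 100 100  97  97  97  95
  93  94  96  98 101 109 116 116 115 117 115 115 115 117 115 108 108 109
 104 105 108 104 103 103]
238 [125 124 127 124 124 118 110 101  97  95  99 100 102  98 102 101 100  96
  92  91  98 111 115 117 115 115 114 113 115 117 116 115 116 116 117 117
 115 117 120 118 120 116]
244 [124 128 126 119 106  98  96  99  96  97  96  95 100  99 102  99 100  95
  95  92  92  97 110 117 119 121 118 118 119 120 121 119 119 118 120 119
 121 121 123 121 118 119]
250 [118 110 103  98  98  98 107 126 150 158 148 122 102  99 100 102  99  98
  99  98  93  97  98  96  93  80  73  68  67  67  85 106 118 120 120 120
 118 118 119 117 116 118]
257 [ 98  97  96 101 122 149 151 142 139 137 120  98  91  91  93  97 100  96
  99  98  99  99 100  99  99  97  88  76  69  71  68  68  79 101 112 104
 101  99  99  93  86  73]
262 [180 181 182 183 177 145  85  67  74  75  76  79  76  71  73  75  78  74
  76  75  72  71  71  71  76  81  80  76  69  65  65  64  65  65  69  72
  71  69  69  70  70  80]
```

Projections agree with the picture, so only the ~1 mm correction is needed; lower it.

```bash
python3 -m inch '[[-0.001,-0.001,0.008,0],[0,0,0.006,0],[0,0,0.005,0],[0,0,0.004,0],[0,0,0,0],[0,0,0,0]]'; python3 -m inch '[[0,0,0.002,0],[0,0,0.002,0],[0,0,0,0],[0,0,0,0]]';python3 -m inch '[[0,0,0.0015,0],[0,0,0,0],[0,0,0,0]]'
```

```text
clock: 12.55
tcp_pos: [0.5428, -0.1873, 0.1171]
orientation: [0.997, 0.077, 0.001, 0.0]
ft_force: [2.2, -0.8, -6.3]
grip_width: 0.522
gripper_force: 63.5
clock: 12.95
tcp_pos: [0.5427, -0.1873, 0.1134]
orientation: [0.997, 0.077, 0.001, 0.0]
ft_force: [3.8, -0.6, -5.2]
grip_width: 0.518
gripper_force: 63.6
clock: 13.25
tcp_pos: [0.5428, -0.1873, 0.112]
orientation: [0.997, 0.077, 0.001, 0.0]
ft_force: [3.4, -0.4, -3.3]
grip_width: 0.524
gripper_force: 63.7
```

```bash
python3 -m inch '[[0.0007,0,0.001,0],[0,0,0,0],[0,0,0,0]]'; python3 -m inch '[[0,0,0.001,0],[0,0,0,0],[0,0,0,0]]'
```

```text
clock: 13.55
tcp_pos: [0.5431, -0.1872, 0.111]
orientation: [0.997, 0.077, 0.0, 0.0]
ft_force: [3.0, -1.1, -1.9]
grip_width: 0.519
gripper_force: 63.9
clock: 13.85
tcp_pos: [0.5434, -0.1872, 0.1107]
orientation: [0.997, 0.077, 0.0, 0.0]
ft_force: [0.3, 0.5, 4.7]
grip_width: 0.517
gripper_force: 64.6
```

Stubs rest on the rim (≈9 N push). Turning backward.

```bash
python3 -m inch '[[0,0,0,-5],[0,0,0,-6],[0,0,0,-6],[0,0,0,-6],[0,0,0,-6],[0,0,0,-6],[0,0,0,-6],[0,0,0,-6],[0,0,0,-6],[0,0,0,-5],[0,0,0,0]]';python3 -m inch '[[0,0,0.0003,-4],[0,0,0,-4],[0,0,0,0]]';python3 -m inch '[[0,0,0.0003,-4],[0,0,0,-4],[0,0,0,0]]'
```

```text
clock: 14.95
tcp_pos: [0.5435, -0.1868, 0.1107]
orientation: [0.835, 0.551, 0.001, 0.0]
ft_force: [1.2, 0.1, 4.8]
grip_width: 0.52
gripper_force: 64.7
clock: 15.25
tcp_pos: [0.5438, -0.1868, 0.1107]
orientation: [0.794, 0.607, 0.001, 0.0]
ft_force: [0.4, 0.8, 6.1]
grip_width: 0.52
gripper_force: 64.8
clock: 15.55
tcp_pos: [0.5437, -0.1867, 0.1104]
orientation: [0.75, 0.661, 0.001, 0.0]
ft_force: [0.7, 0.9, 6.1]
grip_width: 0.518
gripper_force: 64.8
```

```bash
for i in 1; do python3 -m inch '[[0,0,0.0004,-3],[0,0,0,-2],[0,0,0,0]]';python3 -m inch '[[0,0,0.0004,-3],[0,0,0,-2],[0,0,0,0]]'; python3 -m inch '[[0,0,0.0003,-3],[0,0,0,-2],[0,0,0,0]]'; done; python3 -c "
from h import *;s=manip.state();print(s['wrist_torque'])"
```

```text
clock: 15.85
tcp_pos: [0.5438, -0.1867, 0.11]
orientation: [0.721, 0.693, 0.001, 0.0]
ft_force: [1.7, 1.3, 7.2]
grip_width: 0.52
gripper_force: 64.9
clock: 16.15
tcp_pos: [0.5431, -0.187, 0.1078]
orientation: [0.69, 0.724, 0.0, 0.0]
ft_force: [2.5, -0.6, -2.7]
grip_width: 0.519
gripper_force: 63.8
clock: 16.45
tcp_pos: [0.5432, -0.1868, 0.1073]
orientation: [0.658, 0.753, 0.0, 0.0]
ft_force: [3.7, 0.1, -4.8]
grip_width: 0.518
gripper_force: 63.5
[-0.06171445 -1.03690294  0.03413638]
```

The stubs dropped into the starts. Following down to seat them.

```bash
python3 -m inch '[[0.0003,0,0.001,0],[0,0,0,0],[0,0,0,0]]';python3 -m inch '[[0,0,0.001,0],[0,0,0,0],[0,0,0,0]]'
```

```text
clock: 16.75
tcp_pos: [0.5431, -0.1868, 0.1067]
orientation: [0.657, 0.753, 0.0, 0.0]
ft_force: [4.3, -0.9, -6.2]
grip_width: 0.519
gripper_force: 63.4
clock: 17.05
tcp_pos: [0.5431, -0.1868, 0.1061]
orientation: [0.657, 0.754, 0.0, 0.0]
ft_force: [5.2, -0.5, -5.0]
grip_width: 0.52
gripper_force: 63.7
```

```bash
python3 -m inch '[[0,0.0008,0.0004,0],[0,0,0,0],[0,0,0,0]]';python3 -m inch '[[0,0,0.00023,6],[0,0,0.00023,6],[0,0,0.00023,6],[0,0,0.00023,6],[0,0,0.00023,6],[0,0,0,0],[0,0,0,0]]'; python3 -c "
from h import *;s=manip.state();print(s['wrist_torque'])"
```

```text
clock: 17.35
tcp_pos: [0.5433, -0.1868, 0.1059]
orientation: [0.657, 0.754, -0.0, -0.0]
ft_force: [1.7, -1.1, -0.2]
grip_width: 0.521
gripper_force: 64.0
clock: 18.05
tcp_pos: [0.5435, -0.1869, 0.1046]
orientation: [0.829, 0.559, -0.0, -0.0]
ft_force: [2.1, -2.5, 0.0]
grip_width: 0.522
gripper_force: 64.0
[-0.54827446 -0.34459832 -0.05152842]
```

```bash
python3 -m inch '[[0,0,0.00029,7.5],[0,0,0.00029,7.5],[0,0,0.00029,7.5],[0,0,0.00029,7.5],[0,0,0.00029,7.5],[0,0,0.00029,7.5],[0,0,0.00029,7.5],[0,0,0.00029,7.5],[0,0,0.00029,7.5],[0,0,0.00029,7.5],[0,0,0,0]]'; python3 -c "
from h import *;s=manip.state();print(s['wrist_torque'],s['joints'])"
```

```text
clock: 19.15
tcp_pos: [0.5435, -0.187, 0.1018]
orientation: [0.998, -0.062, -0.0, 0.0]
ft_force: [1.2, -2.1, 0.2]
grip_width: 0.519
gripper_force: 64.1
[-0.52380482 -0.2475606  -0.01970652] [-4.06728994e-01  3.68777320e-01  1.84455574e+00 -9.53291322e-04
  9.28633987e-01  1.28796123e+00]
```

```bash
python3 -m inch '[[0,0,0.00029,7.5],[0,0,0.00029,7.5],[0,0,0.00029,7.5],[0,0,0.00029,7.5],[0,0,0.00029,7.5],[0,0,0.00029,7.5],[0,0,0.00029,7.5],[0,0,0.00029,7.5],[0,0,0.00029,7.5],[0,0,0.00029,7.5],[0,0,0,0],[0,0,0,0]]'; python3 -c "
from h import *;s=manip.state();print(s['wrist_torque'],s['joints'],np.degrees(R.from_quat(s['orientation']).as_euler('ZYX')))"
```

```text
clock: 20.35
tcp_pos: [0.5436, -0.1868, 0.0989]
orientation: [0.755, -0.655, -0.0, 0.0]
ft_force: [1.3, -3.3, 0.9]
grip_width: 0.517
gripper_force: 64.1
[-0.55985602 -0.22219619 -0.04459129] [-4.06538961e-01  3.73002915e-01  1.84584336e+00 -3.83169136e-04
  9.22861981e-01  2.59397891e+00] [-8.19037580e+01 -1.14938672e-02  1.79985230e+02]
```

Half a turn forward, 7 mm down as expected. Release, lift, turn back 180°, regrip.

```bash
python3 -m inch '[[0,0,0,0],[0,0,0,0],[0,0,0,0],[0,0,0,0],[0,0,0,0],[0,0,0,0]]' 0.068; python3 -m inch '[[0,0,-0.006,0],[0,0,-0.01,0],[0,0,-0.01,0],[0,0,0,0]]'
python3 -m inch '[[0,0,0,-8],[0,0,0,-8],[0,0,0,-8],[0,0,0,-8],[0,0,0,-8],[0,0,0,-8],[0,0,0,-8],[0,0,0,-8],[0,0,0,-8],[0,0,0,-8],[0,0,0,-8],[0,0,0,-8],[0,0,0,-8],[0,0,0,-8],[0,0,0,-8],[0,0,0,-8],[0,0,0,-8],[0,0,0,-8],[0,0,0,-8],[0,0,0,-8]]'
python3 -m inch '[[0,0,0,-8],[0,0,0,-8],[0,0,0,-4],[0,0,0,0],[0,0,0,0]]'
python3 - <<'E'
from h import *
s,a=snap('wrist','w8');print(s['tcp_pos'],s['ft_force'],np.degrees(R.from_quat(s['orientation']).as_euler('ZYX')),s['joints'][5])
cv2.imwrite('pics/v8.png',a[:,:,::-1])
E
```

```text
clock: 20.95
tcp_pos: [0.5437, -0.1865, 0.0987]
orientation: [0.754, -0.657, -0.0, 0.0]
ft_force: [0.1, 0.3, -0.4]
grip_width: 0.799
gripper_force: 0.0
clock: 21.35
tcp_pos: [0.5456, -0.1874, 0.1274]
orientation: [0.754, -0.657, 0.002, -0.001]
ft_force: [1.3, -0.6, 0.8]
grip_width: 0.798
gripper_force: 0.0
clock: 23.35
tcp_pos: [0.5438, -0.1867, 0.125]
orientation: [0.776, 0.63, 0.0, 0.0]
ft_force: [-0.3, -0.5, -0.6]
grip_width: 0.797
gripper_force: 0.0
clock: 23.85
tcp_pos: [0.5438, -0.1867, 0.1249]
orientation: [0.658, 0.753, 0.0, 0.0]
ft_force: [-0.5, 0.0, 0.5]
grip_width: 0.798
gripper_force: 0.0
[ 0.54382989 -0.18666264  0.12491557] [-0.54002769  0.00224992  0.46388218] [9.77323495e+01 9.33104390e-03 1.79985489e+02] -0.5413092282690246
```

View pics/w8.png

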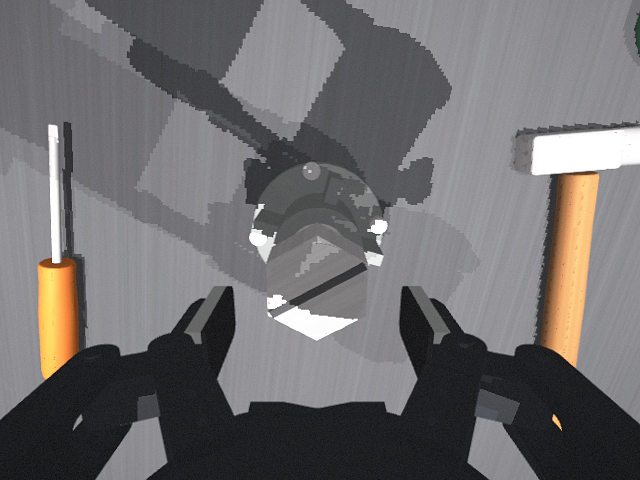

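The bolt stands in the boss, flats parallel to the pads (edges at columns 267 and 367, centred). Lower and regrip.

```bash
python3 -m inch '[[0,0,0.012,0],[0,0,0.01,0],[0,0,0.0045,0],[0,0,0,0],[0,0,0,0]]'; python3 -m inch '[[0,0,0,0],[0,0,0,0],[0,0,0,0],[0,0,0,0],[0,0,0,0],[0,0,0,0],[0,0,0,0],[0,0,0,0]]' 0.03
python3 -m inch '[[0,0,0.00023,6],[0,0,0.00023,6],[0,0,0.00023,6],[0,0,0.00023,6],[0,0,0.00023,6],[0,0,0,0],[0,0,0,0]]'; python3 -c "
from h import *;s=manip.state();print(s['wrist_torque'])"
```

```text
clock: 24.4
tcp_pos: [0.5436, -0.1865, 0.0978]
orientation: [0.657, 0.754, -0.0, -0.0]
ft_force: [0.2, -0.1, 0.1]
grip_width: 0.796
gripper_force: 0.0
clock: 25.2
tcp_pos: [0.5444, -0.187, 0.099]
orientation: [0.657, 0.754, 0.0, 0.001]
ft_force: [0.8, -0.2, 6.6]
grip_width: 0.518
gripper_force: 63.1
clock: 25.9
tcp_pos: [0.5449, -0.1875, 0.0978]
orientation: [0.829, 0.559, 0.001, 0.001]
ft_force: [1.4, -2.3, 5.6]
grip_width: 0.524
gripper_force: 63.2
[-0.59756166 -0.28673441  0.02264839]
```

Turning with no binding. Completing the remaining 150° (plus a hair).

```bash
python3 -m inch '[[0,0,0.00029,7.5],[0,0,0.00029,7.5],[0,0,0.00029,7.5],[0,0,0.00029,7.5],[0,0,0.00029,7.5],[0,0,0.00029,7.5],[0,0,0.00029,7.5],[0,0,0.00029,7.5],[0,0,0.00029,7.5],[0,0,0.00029,7.5],[0,0,0,0]]'; python3 -m inch '[[0,0,0.00029,7.5],[0,0,0.00029,7.5],[0,0,0.00029,7.5],[0,0,0.00029,7.5],[0,0,0.00029,7.5],[0,0,0.00029,7.5],[0,0,0.00029,7.5],[0,0,0.00029,7.5],[0,0,0.00029,7.5],[0,0,0.00029,7.5],[0,0,0,0],[0,0,0,0]]'; python3 -c "
from h import *;s=manip.state();snap('wrist','w9');print(s['wrist_torque'],s['joints'],np.degrees(R.from_quat(s['orientation']).as_euler('ZYX')))"
```

```text
clock: 27.0
tcp_pos: [0.5441, -0.1875, 0.0949]
orientation: [0.998, -0.063, 0.0, 0.001]
ft_force: [0.1, -2.5, 6.3]
grip_width: 0.519
gripper_force: 63.4
clock: 28.2
tcp_pos: [0.5438, -0.1872, 0.092]
orientation: [0.754, -0.657, 0.0, 0.0]
ft_force: [-0.8, -2.0, 7.0]
grip_width: 0.517
gripper_force: 63.4
[-0.42715241  0.09626133 -0.05949336] [-4.06790130e-01  3.83302105e-01  1.84841894e+00 -1.01028937e-03
  9.09309153e-01  2.59705257e+00] [-8.20719652e+01 -5.57734923e-02 -1.79996119e+02]
```

```bash
python3 -m inch '[[0,0,-0.0005,1],[0,0,0,0],[0,0,0,0]]'; python3 -c "
from workcell import manip;print(manip.job_done())"
```

```text
clock: 28.55
tcp_pos: [0.5437, -0.187, 0.092]
orientation: [0.748, -0.663, 0.0, 0.0]
ft_force: [-0.4, -2.2, 5.7]
grip_width: 0.522
gripper_force: 63.1
the job is handed in; nothing more can be done
None
```

The hex bolt is started in the boss: its stubs dropped into the thread starts after about 85–90° of backward turn, then it went one full turn forward (about 14 mm down, with one regrip halfway). I handed it in at 28.55 s with the head still gripped and upright. The final state is known from pose and force readings, not from a last picture.

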